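# Dock the microphone in the swing-arm mount and snap the keeper over

## Robot

A 6-joint arm with a two-finger parallel gripper is mounted at the origin on the work surface. World frame = base frame: x ahead of the robot, y to its left, z up, the work surface at z = 0. Lengths are in m, angles in rad, forces in N, time in s.
With the tool pointing down it reaches from about 0.3 to 0.775 m from the base axis. Payload 14.6 kg.
Tool frame: the origin (TCP) lies at the very end of the fingers, on their centre line; the grasp point (between the pads) lies 19 mm behind it; z points along the fingers, y is the line along which they close (so a half turn about z gives the same grasp; the last joint's range is limited). The gripper opens to 94 mm and grips with 3 to 60 N. Pads are 16 mm wide; open, the fingers measure 119 mm over their backs; the gripper's body (75 mm by 177 mm) begins 78 mm behind the grasp point.
Start: joints at [-1.231, 0.3, 1.521, -0, 1.321, -0.067], TCP at [0.218, -0.505, 0.205] pointing down, gripper open.
Joint ranges: [-3.03, 3.03], [-0.79, 2.21], [0.23, 2.52], [-1.04, 4.18], [0, 3.07], [-2.55, 2.55]. Speed limits (rad/s): [2.22, 2.22, 2.57, 3.14, 3.14, 3.14].

## Interface

Orientations are given as [roll, pitch, yaw] about the fixed x, y, z axes, in that order (R = Rz(yaw) Ry(pitch) Rx(roll)).
In Python, from station import ctrl gives the robot as it stands.
- The arm moves only by the tool move_arm, never from a script. Its argument "increments" is a list of rows, each a list of 7 numbers: the opening, from 0 (shut) to 1 (fully open), then the shift along the tool's x, y, z in units of 50 mm (1.0 is 50 mm), then the turn, a rotation vector about the tool's x, y, z in rad. In form: [[claw, tx, ty, tz, rx, ry, rz], ...]. A call has 1 to 20 rows; each row shifts and turns the commanded pose from where the row before left it, along the tool's axes as they then stand; what a row does not reach is not made up. A row lasts 1/10 s, in which the tool goes at most 50 mm and 8.59 degrees, less where a joint would pass 70% of its speed; a pose out of reach is approached as far as the arm can. A call is refused whole if a number of a shift passes 1 or a number of a turn 0.15, either way. A call with a gripper value outside its range is refused whole. The fingers move at their own pace and stop on an object; "force" is the grip in N (left out, the last holds). Time passes only in rows, so rows that do not move let the fingers close. It gives the time, the measured TCP pose, the force, the opening and the grip force at its end, in the units of the state.
- ctrl.get_obs(): the state, without advancing time (a new reading comes with each control period).
- ctrl.camera(name): name is "side" or "top" or "wrist"; returns a dict with "color" (400x640x3 uint8, blue, green, red), "K" (3x3 intrinsics, pixels), "pose" (4x4, takes a point from camera to world coordinates); the wrist camera has in their place "tool_from_camera" (4x4, takes a point from camera to tool coordinates, whose origin is the TCP and whose axes are the flange's). Camera axes: x right, y down, z forward; pixel columns grow to the right and rows downward; lengths in m; the calibration is good to about 2 mm. A picture is of the moment at which its call begins: read the wrist's pose just before it. There is no depth.
- ctrl.hand_in(): hands the job in; it is judged then, once.
Trained networks look in a picture, given as the dict that the camera call returned (one of the last four; its "shot" number tells which), for a name from the list of things; names that differ only in an ending like _2 or _b are one class to them, and where a whole thing is asked for, a point or a joint stands for the part that bears it (a point fixed in the world has none). Each returns a list of dicts, best first, with "conf" (0 to 1); they miss things now and then, are a little off and sometimes report something else, mostly with a low value. They report only what shows in the picture. A call takes as long as a camera call. They do not tell look-alikes from the thing itself.
- ctrl.cut_out(name, picture): "mask" (400x640 bool, what is visible of it) and "centre" ([row, column] in pixels, amid what is visible of it).
The state is a dict: "time_s": time; "qpos": joint angles; "joint_vel": joint speeds; "tau": joint torques, N m; "ee_pos": TCP position; "eef_rot": TCP orientation; "force": force on the tool from outside, world axes, zero at the start; "moment": the same for the moment, N m; "grip_width": finger opening in m; "grip_force": force on a finger pad.
Only numpy, scipy, OpenCV 4.12 (cv2) and the standard library are available. Lean on these libraries where they do the work, as an engineer would, in place of code of your own. Each camera call takes 0.05 s, during which the arm holds its last target. There are 200 camera calls.

## Task

Slide the short round microphone along the fence of the swing-arm tray, without lifting it off, until it is fully home in the corner against the blue end stop, and then tip the yellow keeper flap up past its snap point so that it springs over to its shut stop beside the microphone. Keep the microphone upright, do not shove the swing arm out of place, and leave everything else on the desk alone.

Things in the scene. Friction and masses are not known exactly. Their poses are not given: they have to be found in the camera images.
- mic: short round microphone, an upright cylinder 52 mm in diameter and 64 mm tall (black lower half, chrome grille on top), 0.15 to 0.3 kg, standing loose on the grey tray; origin at the centre of its flat underside. It starts on the deck 75 to 125 mm short of home and 0 to 6 mm off the fence
- dock (a point): point on the grey tray's deck where the centre of the microphone's underside lies when fully home; fixed to the tray. Axes: x across the tray from the flap to the fence (about to the robot's right), y along the fence to the end stop (about away from the robot), z up. The deck is level, 65 mm above the desk, 6 mm thick, spans x -42 to +30, y -165 to +32 mm from here; its near -y end is open
- fence_end (a point): top corner of the black fence at the tray's open -y end, on the deck side; axes as the dock's. The fence, 4 mm thick, rises 40 mm above the deck along the +x side, face at dock x = +26 mm. Behind its middle a bent 18 mm boom, axis 20 mm above the deck, leads to the post 174 mm in x, 230 mm in y from the dock. Only friction holds it: pushes over 7 N across or 10 N along the tray swing it
- stop (a point): middle of the top edge of the blue end stop's face, which looks along the tray towards the robot (-y) at dock y = +26 mm. The stop is 6 mm thick, 32 mm high above the deck and spans dock x -20 to +26 mm. Axes parallel to the dock's
- keeper (a joint): hinge of the yellow flap, rad: 0 = open at a stop, lying level, pointing away from the tray (dock -x); 1.75 = shut at the other, standing beside the home microphone, leaning 10 degrees over the deck. A spring holds it at either stop: lifting from 0 takes about 3.5 N at right angles at the lip, falling to nothing at the snap point between 0.95 and 1.1 rad; beyond that it springs shut by itself
- hinge_mid (a point): middle of the flap's hinge line, which runs parallel to dock y along the tray's edge opposite the fence, at dock x = -46, y = -5 mm, at deck height. Fixed to the tray, axes parallel to the dock's. The flap is a plate 120 mm wide (60 mm either side of here), 4 mm thick, reaching 74 mm from this line. Under the open flap about 60 mm of free air above the desk
- lip (a point): centre of the flap's orange lip, a round bead 8 mm in diameter and 120 mm long across the free edge, 70 mm from the hinge line; fixed to the flap. While the flap is open its axes are parallel to the dock's
- speaker: cream plastic speaker cube, 90 mm; bystander; origin at the centre of its underside
- plug: phone plug lying on the desk, black sleeve and chrome tip, 68 mm long, 14 mm thick; bystander; origin near its middle, at desk level
- heatsink: finned aluminium heatsink, 60 x 45 x 28 mm; bystander; origin at the centre of its underside
- fuse_cap: red fuse cap, 20 mm in diameter, 18 mm tall; bystander; origin at the centre of its underside
- morse_key: morse key, brass lever on a dark wooden base 120 x 70 mm, 51 mm tall; bystander; origin at the centre of its underside
- mug: blue mug, 80 mm in diameter, 90 mm tall; bystander; origin at the centre of its underside
Not all that is in view belongs to the job. There is more than one size of the mic; the job needs the smallest.

How it is judged:
By the outcome, as a careful person would: the job done as asked, in the order asked, and still so for the second after the job is handed in, with the robot touching nothing.
It also fails if it takes over 64 s, if anything falls off the work surface, if the arm or the gripper's body presses on something with over 40 N, if the wrist force passes 120 N, or if a joint passes its speed limit or range.

## Working session

There is one attempt and no reset: what is moved stays moved. The work goes in short steps, Python scripts to look and compute and a tool call to move; the robot and the scene stay as the last step left them, time stands still between calls to the robot, and variables do not carry over. Pictures are saved under pics/ and viewed, at most 10 in all, crops included, and the job is handed in when it is done.

Besides the shell and the picture viewer there is one more tool, called as a command line: name --pt "numbers of a row" for each row, then --argument value for the rest. move_arm: Moves the arm, as the interface text tells. Its arguments: {"type":"object","properties":{"increments":{"type":"array","items":{"type":"array","items":{"type":"number"}}},"force":{"type":"number"}},"required":["increments"]}

```bash
mkdir -p pics; cat > h.py <<'E'
from station import ctrl
import numpy as np, cv2
from scipy.spatial.transform import Rotation as R
def shot(n):
    o=ctrl.get_obs(); p=ctrl.camera(n)
    if 'pose' not in p:
        T=np.eye(4);T[:3,:3]=R.from_euler('xyz',o['eef_rot']).as_matrix();T[:3,3]=o['ee_pos'];p['P']=T@p['tool_from_camera']
    else: p['P']=p['pose']
    return p
def px2w(p,u,v,z):
    d=p['P'][:3,:3]@np.linalg.inv(p['K'])@np.array([u,v,1.]);c=p['P'][:3,3]
    return c+d*(z-c[2])/d[2]
def w2px(p,w):
    q=np.linalg.inv(p['P'])@np.append(w,1);q=p['K']@q[:3];return q[:2]/q[2]
E
python3 - <<'E'
from h import *
o=ctrl.get_obs();print(o['ee_pos'],o['eef_rot'],o['time_s'])
for n in('top','side'):
    p=shot(n);cv2.imwrite(f'pics/{n}0.png',p['color']);print(n,p['P'][:3,3].round(3))
    for k in('mic','dock','fence_end','stop','hinge_mid','lip','keeper'):
        try: print(k,[(np.round(d['conf'],2),np.round(d['centre']),int(d['mask'].sum())) for d in ctrl.cut_out(k,p)][:4])
        except Exception as e: print(k,e)
E
```

```text
[ 0.21753625 -0.50487059  0.20489843] [-3.14047407e+00 -8.19237702e-05  4.06809886e-01] 0.0
top [0.488 0.013 1.052]
mic [(np.float64(0.63), array([256., 354.]), 594), (np.float64(0.56), array([210., 372.]), 558), (np.float64(0.52), array([210., 328.]), 323)]
dock [(np.float64(0.64), array([168., 324.]), 4147)]
fence_end [(np.float64(0.64), array([174., 327.]), 4168)]
stop [(np.float64(0.98), array([176., 324.]), 4134)]
hinge_mid [(np.float64(0.87), array([172., 329.]), 4269), (np.float64(0.24), array([168., 305.]), 1293)]
lip [(np.float64(0.93), array([171., 304.]), 1267)]
keeper [(np.float64(0.81), array([169., 301.]), 1275)]
side [0.239 1.112 0.75 ]
mic [(np.float64(0.92), array([201., 326.]), 404), (np.float64(0.82), array([212., 371.]), 680), (np.float64(0.58), array([188., 344.]), 188)]
dock []
fence_end [(np.float64(0.65), array([206., 298.]), 2433)]
stop [(np.float64(0.78), array([204., 296.]), 2441)]
hinge_mid [(np.float64(0.93), array([199., 298.]), 2598), (np.float64(0.62), array([168., 378.]), 828)]
lip [(np.float64(0.69), array([214., 283.]), 683)]
keeper [(np.float64(0.55), array([216., 284.]), 612)]
```

```bash
python3 - <<'E'
import cv2,numpy as np
a=cv2.imread('pics/top0.png')[100:300,220:460]
cv2.imwrite('pics/c1.png',cv2.resize(a,None,fx=3.3,fy=3,interpolation=2)) if 0 else cv2.imwrite('pics/c1.png',cv2.resize(a,(720,600),interpolation=2))
E
```

```text
(no output)
```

View pics/top0.png

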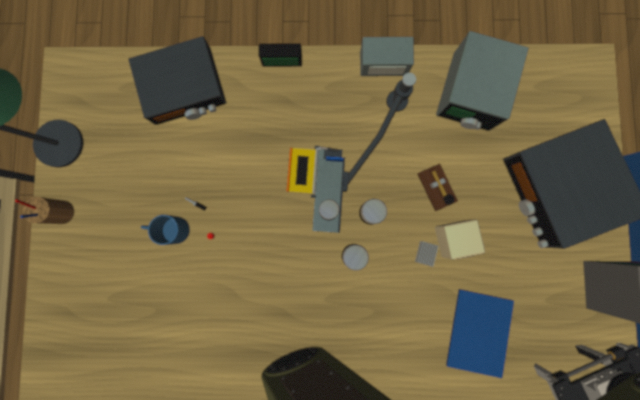

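View pics/c1.png

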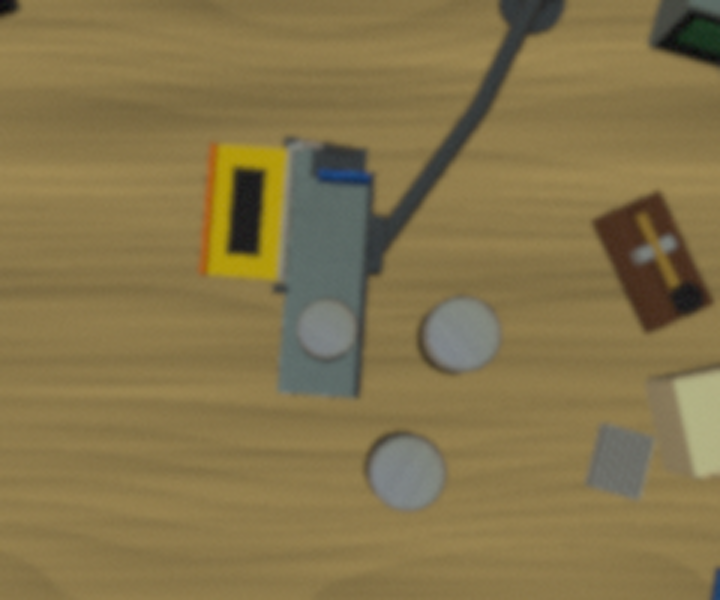

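View pics/side0.png

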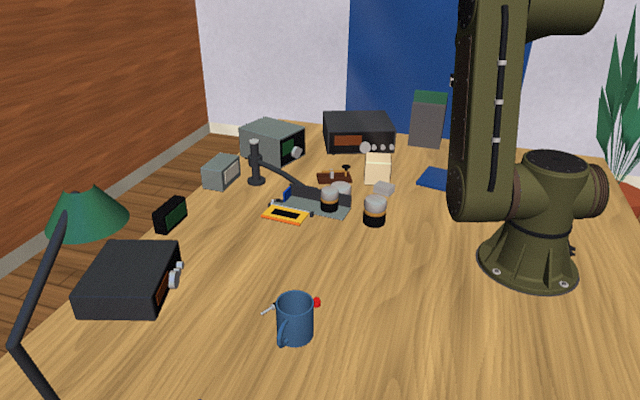

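The mic candidates in the top view are at (328,210) on the tray, (372,210) on the desk and (355,256) on the desk. The last two look clearly larger, about 26 px against 20 px across. I pick (328,210): it is the smallest and stands on the tray, and the crop confirms it.

```bash
python3 - <<'E'
from h import *
p=shot('top')
f=lambda u,v,z:print((u,v),px2w(p,220+u/3,100+v/3,z).round(4))
f(327,329,.129) # mic top
f(290,150,.065);f(279,390,.065) # deck left edge far, near
f(358,396,.105) # fence end
f(345,176,.097) # stop
f(214,145,.065);f(204,275,.065) #lip ends
w=shot('wrist');print(w['tool_from_camera'].round(3),w['K'].round(0))
print(ctrl.get_obs()['ee_pos'])
E
```

```text
(327, 329) [ 0.5478 -0.0065  0.129 ]
(290, 150) [0.7143 0.0253 0.065 ]
(279, 390) [0.4978 0.0348 0.065 ]
(358, 396) [ 0.4924 -0.0332  0.105 ]
(345, 176) [ 0.6837 -0.0231  0.097 ]
(214, 145) [0.719  0.0942 0.065 ]
(204, 275) [0.6004 0.1023 0.065 ]
[[-0.001 -0.966 -0.259  0.075]
 [ 1.    -0.001 -0.     0.001]
 [-0.    -0.259  0.966 -0.178]
 [ 0.     0.     0.     1.   ]] [[344.   0. 323.]
 [  0. 344. 198.]
 [  0.   0.   1.]]
[ 0.21762136 -0.50510539  0.20544943]
```

move_arm --pt "0 0 0 -0.475 0 0 0.117" --pt "0 0 0 -0.475 0 0 0.117" --pt "0 0 0 -0.475 0 0 0.117" --pt "0 0 0 -0.475 0 0 0.117" --pt "0 0.528 -0.783 0 0 0 0" --pt "0 0.528 -0.783 0 0 0 0" --pt "0 0.528 -0.783 0 0 0 0" --pt "0 0.528 -0.783 0 0 0 0" --pt "0 0.528 -0.783 0 0 0 0" --pt "0 0.528 -0.783 0 0 0 0" --pt "0 0.528 -0.783 0 0 0 0" --pt "0 0.528 -0.783 0 0 0 0" --pt "0 0.528 -0.783 0 0 0 0" --pt "0 0.528 -0.783 0 0 0 0" --pt "0 0.528 -0.783 0 0 0 0" --pt "0 0.528 -0.783 0 0 0 0" --pt "0 0.528 -0.783 0 0 0 0" --pt "0 0.528 -0.783 0 0 0 0" --pt "0 0 0 0 0 0 0" --pt "0 0 0 0 0 0 0"

```text
time_s: 2.9
ee_pos: [0.6201, 0.0199, 0.2997]
eef_rot: [3.141, 0.001, -0.06]
force: [-0.7, -0.1, -0.5]
grip_width: 0.0003
grip_force: 0.0
```

```bash
python3 - <<'E'
from h import *
p=shot('wrist');o=ctrl.get_obs();print(o['ee_pos'],o['eef_rot'],o['force'])
cv2.imwrite('pics/w1.png',p['color']);np.savez('w1.npz',P=p['P'],K=p['K'])
for k in('mic','stop','lip'):
    print(k,[(np.round(d['conf'],2),np.round(d['centre']),int(d['mask'].sum())) for d in ctrl.cut_out(k,p)][:4])
E
```

```text
[0.6198184  0.01905496 0.30027013] [ 3.14141495e+00  4.18518255e-04 -6.10569898e-02] [ 0.15476324 -0.40957065 -1.23653383]
mic [(np.float64(0.79), array([272., 390.]), 609), (np.float64(0.65), array([214., 439.]), 3114), (np.float64(0.62), array([226., 354.]), 1606)]
stop [(np.float64(0.89), array([139., 334.]), 19264), (np.float64(0.3), array([147., 569.]), 5042)]
lip [(np.float64(0.97), array([135., 284.]), 6615)]
```

View pics/w1.png

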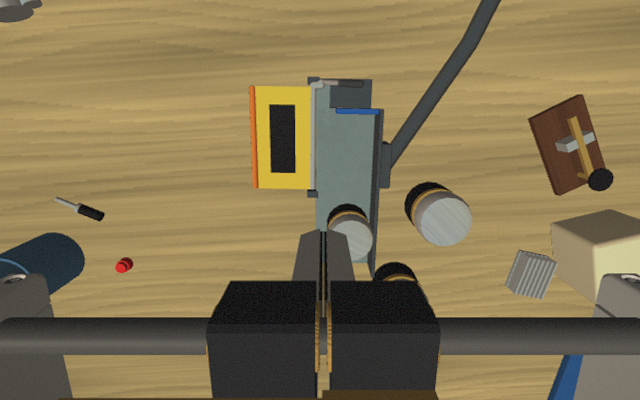

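The wrist view shows the tray. The lip runs from about (252,86) to (254,188), the stop strip is at about (357,111), and the fence runs from about (380,112) to (371,276). The mic's chrome top is near (352,240), partly behind the fingers.

```bash
python3 - <<'E'
import cv2
a=cv2.imread('pics/w1.png')[75:285,240:400]
a=cv2.convertScaleAbs(a,alpha=1.5,beta=15)
cv2.imwrite('pics/c2.png',cv2.resize(a,(457,600),interpolation=2))
E
```

```text
(no output)
```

View pics/c2.png

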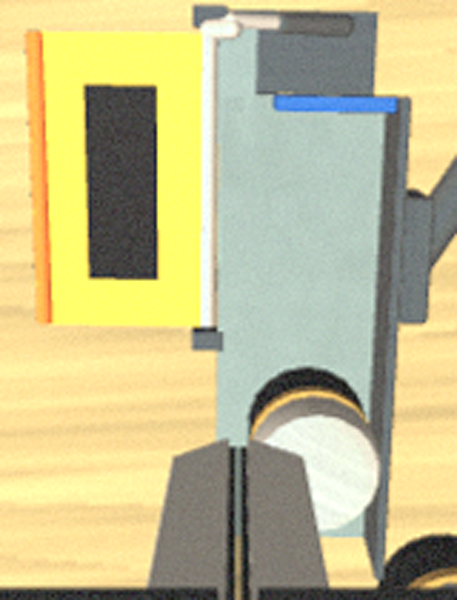

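```bash
python3 - <<'E'
from h import *
p=dict(np.load('w1.npz'))
f=lambda x,y,z:px2w(p,240+x/2.857,75+y/2.857,z)
s1,s2=f(275,109,.097),f(397,112,.097);l1,l2=f(36,30,.067),f(43,322,.067)
m=f(317,473,.129)
for n,v in dict(s1=s1,s2=s2,l1=l1,l2=l2,mic=m).items(): print(n,v.round(4))
d1=l1-l2;print(np.linalg.norm(d1),np.arctan2(d1[1],d1[0])); d2=s2-s1;print(np.linalg.norm(d2),np.arctan2(d2[0],-d2[1]))
for a in(-.04,-.05,-.06,-.07):
    X=np.array([np.sin(a),-np.cos(a)]);Y=np.array([np.cos(a),np.sin(a)])
    D1=(s1+s2)[:2]/2-3e-3*X-.026*Y; D2=(l1+l2)[:2]/2+.116*X+.005*Y
    print(a,D1.round(4),D2.round(4),'mic rel', (m[:2]-D1)@X,(m[:2]-D1)@Y, 's2x',(s2[:2]-D2)@X)
    for w in([*(D1+.026*X-.165*Y),.105],[*(D1+.026*X-.165*Y),.065],[*(D1-.042*X+.032*Y),.065],[*D1,.065],[*(D1-.042*X-.165*Y),.065]): u=w2px(p,w); print('   ',((u-[240,75])*2.857).round(0),end='')
    print()
E
```

```text
s1 [0.6863 0.0008 0.097 ]
s2 [ 0.6824 -0.045   0.097 ]
l1 [0.7219 0.0932 0.067 ]
l2 [0.6028 0.1038 0.067 ]
mic [ 0.5516 -0.0071  0.129 ]
0.11955558775584336 -0.08899297620650581
0.04602952115275564 -0.08498726373428092
-0.04 [ 0.6585 -0.0181] [ 0.6627 -0.0176] mic rel -0.006690351521521643 -0.10719280478499739 s2x 0.026626677394359574
    [390. 578.]    [377. 536.]    [218.  96.]    [321. 173.]    [229. 539.]
-0.05 [ 0.6585 -0.0178] [ 0.6616 -0.0176] mic rel -0.005357961158823028 -0.10728304710041965 s2x 0.026362278764410343
    [386. 579.]    [373. 537.]    [218.  95.]    [320. 173.]    [225. 538.]
-0.06 [ 0.6585 -0.0176] [ 0.6604 -0.0176] mic rel -0.004024735006973474 -0.1073599612222008 s2x 0.02608364402521951
    [381. 579.]    [369. 537.]    [218.  94.]    [320. 173.]    [221. 537.]
-0.07 [ 0.6586 -0.0173] [ 0.6592 -0.0176] mic rel -0.002690806387477154 -0.10742353945899255 s2x 0.025790801040028805
    [377. 580.]    [365. 538.]    [218.  92.]    [319. 173.]    [217. 536.]
```

move_arm --pt "0 0 0 0 0 0 0.105" --pt "0 0 0 0 0 0 0.105" --pt "0 -0.535 0.215 0 0 0 0" --pt "0 -0.535 0.215 0 0 0 0" --pt "0 -0.535 0.215 0 0 0 0" --pt "0 -0.535 0.215 0 0 0 0" --pt "0 0 0 0.6 0 0 0" --pt "0 0 0 0.6 0 0 0" --pt "0 0 0 0.6 0 0 0" --pt "0 0 0 0.4 0 0 0" --pt "0 0 0 0.4 0 0 0" --pt "0 0 0 0.4 0 0 0" --pt "0 0 0 0 0 0 0" --pt "0 0 0 0 0 0 0"

```text
time_s: 4.5
ee_pos: [0.5055, 0.0061, 0.1514]
eef_rot: [-3.141, -0.001, -0.272]
force: [0.3, 0.6, -0.3]
grip_width: 0.0003
grip_force: 0.0
```

```bash
python3 - <<'E'
from h import *
p=shot('wrist');o=ctrl.get_obs();print(o['ee_pos'],o['eef_rot'],o['force'])
cv2.imwrite('pics/w2.png',p['color']);np.savez('w2.npz',P=p['P'],K=p['K'])
print([(np.round(d['conf'],2),np.round(d['centre']),int(d['mask'].sum())) for d in ctrl.cut_out('mic',p)][:4])
a=-.072;X=np.array([np.sin(a),-np.cos(a)]);Y=np.array([np.cos(a),np.sin(a)]);D=np.array([.659,-.0175])
for n,(x,y,z) in dict(mictop=(-.003,-.107,.129),fenceend=(.026,-.165,.105),stopmid=(.003,.026,.097),lipnear=(-.116,-.065,.065)).items(): print(n,w2px(p,[*(D+x*X+y*Y),z]).round(0))
E
```

```text
[0.50577213 0.00617407 0.15175169] [-3.14125754e+00 -1.59454379e-03 -2.71872491e-01] [ 0.04954697  0.57408015 -0.23430521]
[(np.float64(0.98), array([155., 324.]), 5604), (np.float64(0.89), array([254., 437.]), 7119), (np.float64(0.85), array([101., 479.]), 9075)]
mictop [321. 153.]
fenceend [380. 222.]
stopmid [285. -83.]
lipnear [163. 117.]
```

View pics/w2.png

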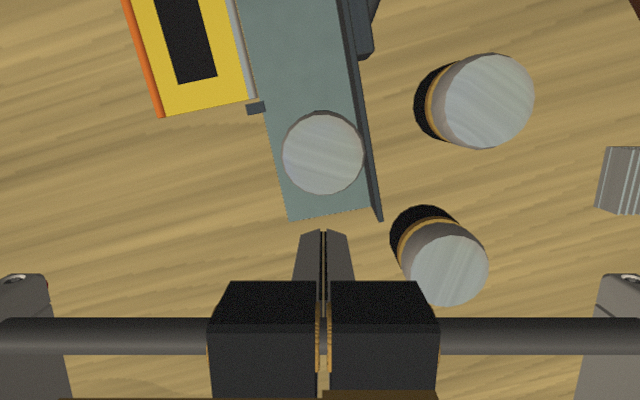

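The mic is at (323,153) and was predicted at (321,153), so the pose estimate is good. I'll lower behind it and push along the tray.

move_arm --pt "0 0 0 0.4 0 0 0" --pt "0 0 0 0.4 0 0 0" --pt "0 0 0 0.4 0 0 0" --pt "0 0 0 0.23 0 0 0" --pt "0 0.1 -0.02 0 0 0 0" --pt "0 0.1 -0.02 0 0 0 0" --pt "0 0.1 -0.02 0 0 0 0" --pt "0 0.06 -0.012 0 0 0 0" --pt "0 0.06 -0.012 0 0 0 0" --pt "0 0.06 -0.012 0 0 0 0" --pt "0 0.06 -0.012 0 0 0 0" --pt "0 0.06 -0.012 0 0 0 0" --pt "0 0.06 -0.012 0 0 0 0"

```text
time_s: 5.9
ee_pos: [0.5392, 0.0041, 0.079]
eef_rot: [-3.142, 0.0, -0.271]
force: [-1.7, 1.2, 2.1]
grip_width: 0.0007
grip_force: 1.4
```

move_arm --pt "0 0.08 -0.016 0 0 0 0" --pt "0 0.08 -0.016 0 0 0 0" --pt "0 0.08 -0.016 0 0 0 0" --pt "0 0.08 -0.016 0 0 0 0" --pt "0 0.08 -0.016 0 0 0 0" --pt "0 0.08 -0.016 0 0 0 0" --pt "0 0.08 -0.016 0 0 0 0" --pt "0 0.08 -0.016 0 0 0 0"

```text
time_s: 6.7
ee_pos: [0.5719, 0.0017, 0.0789]
eef_rot: [-3.142, 0.0, -0.271]
force: [-2.2, 3.6, 2.3]
grip_width: 0.0008
grip_force: 1.8
```

```bash
python3 - <<'E'
from h import *
p=shot('wrist');o=ctrl.get_obs();print(o['ee_pos'],o['eef_rot'],o['force'])
cv2.imwrite('pics/w3.png',p['color'])
print([(np.round(d['conf'],2),np.round(d['centre']),px2w(p,*d['centre'][::-1],.129).round(4)) for d in ctrl.cut_out('mic',p)][:3])
E
```

```text
[0.57238344 0.0015511  0.07893622] [ 3.14157707e+00 -5.61482313e-04 -2.71226814e-01] [-0.73188344 -0.23313671 -0.30559772]
[(np.float64(0.98), array([209., 538.]), array([ 0.5841, -0.0895,  0.129 ])), (np.float64(0.96), array([377., 479.]), array([ 0.5123, -0.0549,  0.129 ])), (np.float64(0.86), array([202., 333.]), array([ 0.6087, -0.0132,  0.129 ]))]
```

View pics/w3.png

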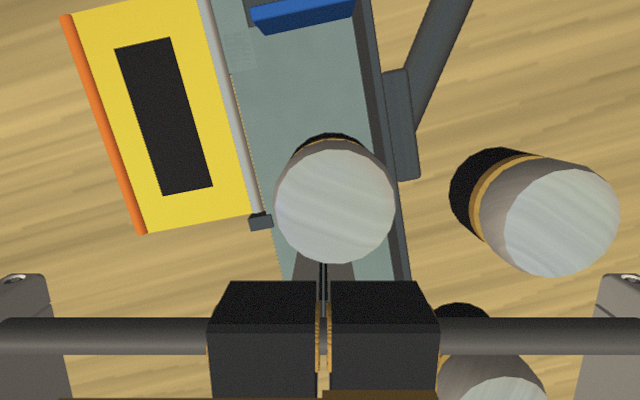

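The mic is upright and against the fence at (335,200), about 50 mm short of home.

move_arm --pt "0 0.08 -0.016 0 0 0 0" --pt "0 0.08 -0.016 0 0 0 0" --pt "0 0.08 -0.016 0 0 0 0" --pt "0 0.08 -0.016 0 0 0 0" --pt "0 0.08 -0.016 0 0 0 0" --pt "0 0.08 -0.016 0 0 0 0" --pt "0 0.08 -0.016 0 0 0 0" --pt "0 0.08 -0.016 0 0 0 0" --pt "0 0.08 -0.016 0 0 0 0" --pt "0 0.08 -0.016 0 0 0 0"

```text
time_s: 7.8
ee_pos: [0.6126, -0.0013, 0.0789]
eef_rot: [3.142, -0.0, -0.271]
force: [-0.5, -0.1, -0.7]
grip_width: 0.0006
grip_force: 0.6
```

move_arm --pt "0 0.03 -0.006 0 0 0 0" --pt "0 0.03 -0.006 0 0 0 0" --pt "0 0 0 0 0 0 0"

```text
time_s: 8.1
ee_pos: [0.6154, -0.0015, 0.079]
eef_rot: [-3.142, -0.0, -0.271]
force: [-0.8, -0.2, -1.0]
grip_width: 0.0
grip_force: 0.0
```

```bash
cat > m.py <<'E'
from h import *
p=shot('wrist');o=ctrl.get_obs();print(o['ee_pos'],o['force'])
cv2.imwrite('pics/w4.png',p['color'])
a=-.072;X=np.array([np.sin(a),-np.cos(a)]);Y=np.array([np.cos(a),np.sin(a)]);D=np.array([.659,-.0175])
print('tool y',(np.array(o['ee_pos'][:2])-D)@Y)
for d in ctrl.cut_out('mic',p)[:3]:
    w=px2w(p,*d['centre'][::-1],.129)[:2]-D;print(d['conf'],d['centre'],w@X,w@Y)
E
python3 m.py
```

```text
[ 0.61542465 -0.00160908  0.07904723] [ 0.41688606  0.58145403 -0.4423378 ]
tool y -0.044605612544540256
0.95 [199.8, 333.3] -0.0003100343316359378 -0.006223764371098587
0.87 [263.1, 529.2] 0.0727280846567813 -0.048338966897844234
0.61 [378.7, 471.1] 0.0444421842623145 -0.1004442512501962
```

move_arm --pt "0 0.03 -0.006 0 0 0 0" --pt "0 0.03 -0.006 0 0 0 0"

```text
time_s: 8.4
ee_pos: [0.6183, -0.0016, 0.079]
eef_rot: [-3.141, 0.0, -0.271]
force: [-2.4, 2.0, 1.6]
grip_width: 0.0006
grip_force: 1.3
```

move_arm --pt "0 0.02 -0.004 0 0 0 0"

```text
time_s: 8.5
ee_pos: [0.6194, -0.0017, 0.0791]
eef_rot: [-3.142, 0.0, -0.271]
force: [-2.1, 2.0, 2.5]
grip_width: 0.0008
grip_force: 1.5
```

move_arm --pt "0 0.02 -0.004 0 0 0 0"

```text
time_s: 8.6
ee_pos: [0.6204, -0.0018, 0.079]
eef_rot: [-3.142, 0.0, -0.271]
force: [-3.3, 1.9, 1.9]
grip_width: 0.0006
grip_force: 1.5
```

```bash
python3 m.py
```

```text
[ 0.62054153 -0.00185179  0.07900717] [-2.21081237  1.62468362  1.0819013 ]
tool y -0.039484525825439994
0.88 [267.0, 526.8] 0.07163982804892222 -0.04491473891923126
0.86 [201.2, 335.0] 0.00014997798110222673 -0.0019070031747859123
0.59 [378.9, 468.2] 0.04310506087236213 -0.0953478563311668
```

Sliding takes about 2–3 N. I'll go on in 0.5 mm steps.

move_arm --pt "0 0.015 -0.003 0 0 0 0"

```text
time_s: 8.8
ee_pos: [0.6211, -0.0019, 0.0789]
eef_rot: [3.142, 0.0, -0.271]
force: [-2.2, 2.7, 1.2]
grip_width: 0.0004
grip_force: 1.3
```

move_arm --pt "0 0.01 -0.002 0 0 0 0"

```text
time_s: 8.9
ee_pos: [0.6216, -0.002, 0.0789]
eef_rot: [-3.142, 0.0, -0.271]
force: [-2.2, 1.5, 1.9]
grip_width: 0.0002
grip_force: 1.3
```

move_arm --pt "0 0.01 -0.002 0 0 0 0"

```text
time_s: 9.0
ee_pos: [0.6222, -0.002, 0.0789]
eef_rot: [-3.142, 0.0, -0.271]
force: [-2.0, 1.7, 1.4]
grip_width: 0.0005
grip_force: 1.4
```

```bash
python3 m.py
```

```text
[ 0.62221278 -0.00197831  0.07893413] [-2.3307945   1.8873192   1.44145776]
tool y -0.03780850636246205
0.87 [267.2, 526.7] 0.07159658576781767 -0.04319586541474323
0.81 [377.8, 470.5] 0.04419329755717866 -0.09311618999087848
```

move_arm --pt "0 0.01 -0.002 0 0 0 0"

```text
time_s: 9.2
ee_pos: [0.6226, -0.0021, 0.0789]
eef_rot: [3.142, 0.0, -0.271]
force: [-2.4, 2.2, 1.8]
grip_width: 0.0003
grip_force: 1.3
```

move_arm --pt "0 0.01 -0.002 0 0 0 0"

```text
time_s: 9.3
ee_pos: [0.6232, -0.0021, 0.0789]
eef_rot: [-3.142, 0.0, -0.271]
force: [-3.4, 1.9, 2.0]
grip_width: 0.0004
grip_force: 1.3
```

move_arm --pt "0 0.01 -0.002 0 0 0 0"

```text
time_s: 9.4
ee_pos: [0.6237, -0.0021, 0.0789]
eef_rot: [-3.142, 0.0, -0.271]
force: [-2.7, 1.9, 1.7]
grip_width: 0.0005
grip_force: 1.4
```

```bash
python3 m.py; python3 -c "
import cv2;a=cv2.imread('pics/w4.png')[60:290,200:460];cv2.imwrite('pics/w4c.png',cv2.resize(a,(676,598),interpolation=2))"
```

```text
[ 0.62373073 -0.00215244  0.07892451] [-1.55718239  2.39436982  1.10949337]
tool y -0.03628196549224099
0.75 [267.3, 526.0] 0.07133893787875913 -0.04166516798815634
0.66 [381.1, 464.3] 0.041312136790430984 -0.09284290026131463
```

View pics/w4c.png

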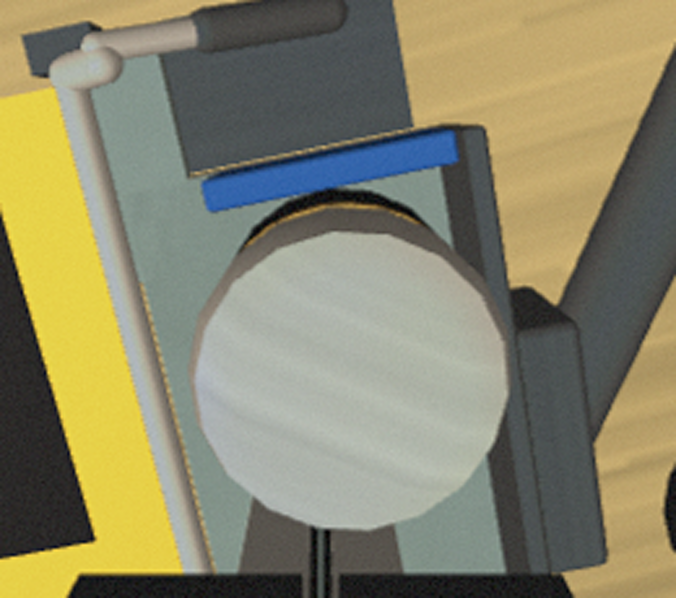

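The mic sits on the fence, and its black base at crop (345,190) is still about 1–2 mm short of the stop face at crop (345,184). I'll continue.

move_arm --pt "0 0.01 -0.002 0 0 0 0"

```text
time_s: 9.6
ee_pos: [0.6241, -0.0022, 0.0789]
eef_rot: [3.142, 0.0, -0.271]
force: [-2.5, 2.1, 0.6]
grip_width: 0.0005
grip_force: 1.3
```

move_arm --pt "0 0.01 -0.002 0 0 0 0"

```text
time_s: 9.7
ee_pos: [0.6247, -0.0022, 0.0789]
eef_rot: [3.142, 0.0, -0.271]
force: [-2.8, 2.0, 2.3]
grip_width: 0.0007
grip_force: 1.4
```

move_arm --pt "0 0.008 -0.002 0 0 0 0"

```text
time_s: 9.8
ee_pos: [0.6251, -0.0022, 0.0789]
eef_rot: [3.142, -0.0, -0.271]
force: [-2.2, 2.3, 1.2]
grip_width: 0.0005
grip_force: 1.3
```

move_arm --pt "0 0.008 -0.002 0 0 0 0"

```text
time_s: 9.9
ee_pos: [0.6255, -0.0022, 0.0789]
eef_rot: [3.142, 0.0, -0.271]
force: [-2.9, 1.8, 2.2]
grip_width: 0.0006
grip_force: 1.5
```

move_arm --pt "0 0.008 -0.002 0 0 0 0"

```text
time_s: 10.0
ee_pos: [0.6256, -0.0023, 0.0789]
eef_rot: [3.141, 0.001, -0.271]
force: [-7.8, 2.4, 4.6]
grip_width: 0.0006
grip_force: 3.9
```

move_arm --pt "0 0.008 -0.002 0 0 0 0"

```text
time_s: 10.1
ee_pos: [0.6257, -0.0022, 0.079]
eef_rot: [3.141, 0.002, -0.271]
force: [-11.3, 1.7, 6.5]
grip_width: 0.0005
grip_force: 5.7
```

```bash
python3 m.py; python3 -c "
import cv2;a=cv2.imread('pics/w4.png')[90:170,260:400];cv2.imwrite('pics/w5c.png',cv2.resize(a,(700,400),interpolation=2))"
```

```text
[ 0.62564625 -0.00227436  0.07898442] [-7.97859655  1.86725396  5.51549529]
tool y -0.03436263496682769
0.87 [198.0, 334.5] 0.00023806901932198866 0.004797098589531384
0.7 [379.8, 468.5] 0.04323147096135082 -0.0905636429698075
0.63 [272.8, 524.4] 0.07056248829682768 -0.04197606858533905
```

View pics/w5c.png

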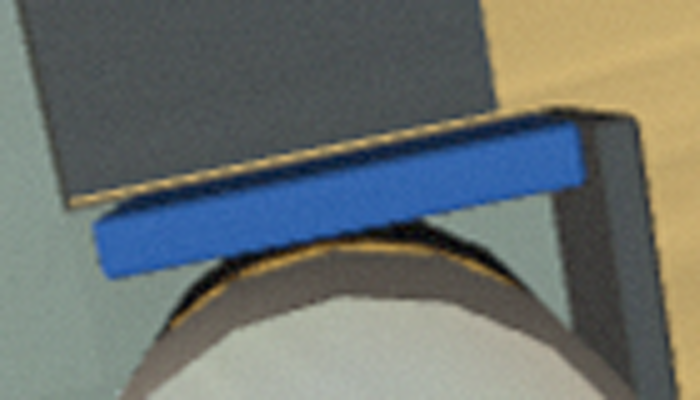

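The force rise from about 3 N to 8–11 N with no further motion, together with the crop showing the black base touching the blue face, says the mic is fully home. I'll back off, raise and turn the tool for the flap.

move_arm --pt "0 -0.1 0.02 0 0 0 0" --pt "0 -0.35 0.07 0 0 0 0" --pt "0 -0.35 0.07 0 0 0 0" --pt "0 0 0 -0.74 0 0 0" --pt "0 0 0 -0.74 0 0 0" --pt "0 0 0 -0.74 0 0 0" --pt "0 0 0 -0.74 0 0 0" --pt "0 0 0 -0.74 0 0 0" --pt "0 0 0 -0.74 0 0 0"

```text
time_s: 11.1
ee_pos: [0.5855, 0.0005, 0.3027]
eef_rot: [3.142, -0.001, -0.271]
force: [-0.9, -0.6, -0.2]
grip_width: 0.0006
grip_force: 0.0
```

move_arm --pt "0 0 0 0 0 0 -0.1475" --pt "0 0 0 0 0 0 -0.1475" --pt "0 0 0 0 0 0 -0.1475" --pt "0 0 0 0 0 0 -0.1475" --pt "0 0 0 0 0 0 -0.1475" --pt "0 0 0 0 0 0 -0.1475" --pt "0 0 0 0 0 0 -0.1475" --pt "0 0 0 0 0 0 -0.1475" --pt "0 0 0 0 0 0 -0.1475" --pt "0 0 0 0 0 0 -0.1475" --pt "0 0 0 0 0 0 -0.1475" --pt "0 0 0 0 0 0 -0.1475" --pt "0 0 0 0 0 0 0"

```text
time_s: 12.4
ee_pos: [0.5857, 0.0006, 0.301]
eef_rot: [3.141, 0.0, 1.501]
force: [-0.9, -0.1, -0.1]
grip_width: 0.0006
grip_force: 0.0
```

```bash
python3 - <<'E'
from h import *
o=ctrl.get_obs();print(o['qpos'],o['ee_pos'])
p=shot('top')
for k in('mic','lip','stop'):print(k,[(d['conf'],d['centre']) for d in ctrl.cut_out(k,p)][:3])
a=-.072;X=np.array([np.sin(a),-np.cos(a)]);Y=np.array([np.cos(a),np.sin(a)]);D=np.array([.659,-.0175])
T=np.array([*(D-.19*X-.005*Y)]);print('over point',T,[ (T-np.array(o['ee_pos'][:2]))@v for v in(X,Y)])
E
```

```text
[-6.14466508e-02  3.31069625e-01  1.26179129e+00 -2.53311755e-04
  1.54798711e+00  8.21027181e-03] [5.85718530e-01 5.64730445e-04 3.00965841e-01]
mic [(0.76, [212.7, 378.0]), (0.44, [108.0, 394.5])]
lip [(0.38, [186.7, 302.6])]
stop [(0.79, [111.2, 393.0])]
over point [0.66768114 0.17236742] [np.float64(-0.17725378144102927), np.float64(0.06939114360064512)]
```

move_arm --pt "0 0.7 0.28 0 0 0 0" --pt "0 0.7 0.28 0 0 0 0" --pt "0 0.7 0.28 0 0 0 0" --pt "0 0.7 0.28 0 0 0 0" --pt "0 0.74 0.27 0 0 0 0" --pt "0 0 0 0 0 -0.131 0" --pt "0 0 0 0 0 -0.131 0" --pt "0 0 0 0 0 -0.131 0" --pt "0 0 0 0 0 -0.131 0" --pt "0 0 0 0 0 -0.131 0" --pt "0 0 0 0 0 -0.131 0" --pt "0 0 0 0 0 0 0"

```text
time_s: 13.8
ee_pos: [0.6673, 0.1744, 0.2972]
eef_rot: [-3.136, 0.791, 1.504]
force: [-0.5, 0.1, -1.2]
grip_width: 0.0002
grip_force: 0.0
```

```bash
cat > f.py <<'E'
from h import *
a=-.072;X=np.array([np.sin(a),-np.cos(a),0]);Y=np.array([np.cos(a),np.sin(a),0]);Z=np.array([0,0,1.]);D=np.array([.659,-.0175,0])
def st():
    o=ctrl.get_obs();M=R.from_euler('xyz',o['eef_rot']).as_matrix();e=np.array(o['ee_pos'])-D
    print('q',np.round(o['qpos'],2),'dock xyz mm',(1e3*np.array([e@X,e@Y,e@Z])).round(1));B=np.stack([X,Y,Z]);print('tool axes in dock (cols)\n',(B@M).round(3));return o,M
def go(M,tx,ty,tz):  # units to dock-frame TCP target (mm)
    o=ctrl.get_obs();w=D+(tx*X+ty*Y+tz*Z)*1e-3;print((M.T@(w-np.array(o['ee_pos']))/.05).round(3))
E
python3 - <<'E'
from f import *
o,M=st();print(o['time_s']);go(M,-165,-5,60);
p=shot('wrist');cv2.imwrite('pics/w6.png',p['color'])
for k in('lip','mic'):print(k,[(d['conf'],d['centre']) for d in ctrl.cut_out(k,p)][:2])
for y in(-65,55):print(w2px(p,D-.116*X+y*1e-3*Y+.066*Z))
E
```

```text
q [ 0.45  0.87  0.63 -0.74  1.99  0.32] dock xyz mm [-192.    -5.5  297.2]
tool axes in dock (cols)
 [[-0.703 -0.002  0.711]
 [-0.004  1.    -0.002]
 [-0.711 -0.004 -0.703]]
13.8
[2.993 0.028 3.72 ]
lip [(0.94, [92.8, 323.5])]
mic [(0.98, [157.3, 181.5]), (0.97, [158.8, 328.4])]
[268.89504016  71.4056769 ]
[379.74909591  71.69979471]
```

View pics/w6.png

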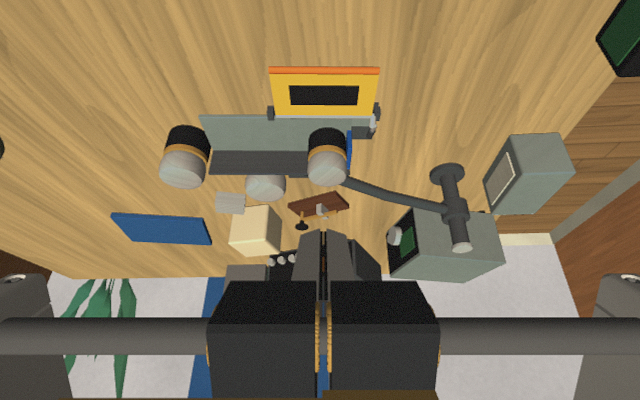

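The wrist view shows the orange lip from (270,71) to (379,71), against a prediction of (269,71) to (380,72). The mic stands upright at the stop, at (328,158). I'll go under the lip.

move_arm --pt "0 0.45 0 0.597 0 0 0" --pt "0 0.45 0 0.597 0 0 0" --pt "0 0.45 0 0.597 0 0 0" --pt "0 0.45 0 0.597 0 0 0" --pt "0 0.45 0 0.597 0 0 0" --pt "0 0.46 0 0.595 0 0 0" --pt "0 0 0 0 0 0 0"

```text
time_s: 14.65
ee_pos: [0.6641, 0.1394, 0.0749]
eef_rot: [-3.134, 0.786, 1.501]
force: [0.7, 0.1, -0.1]
grip_width: 0.0004
grip_force: 0.0
```

```bash
python3 - <<'E'
from f import *
o,M=st();print(o['force']);go(M,-124.5,-5,40)
E
```

```text
q [ 0.4   0.97  0.96 -0.68  1.63  0.58] dock xyz mm [-156.8   -6.2   74.9]
tool axes in dock (cols)
 [[-0.707  0.003  0.708]
 [-0.001  1.    -0.006]
 [-0.708 -0.005 -0.707]]
[ 0.65467841  0.07898015 -0.1338972 ]
[0.037 0.031 0.95 ]
```

move_arm --pt "0 0.04 0.03 0 0 0 0" --pt "0 0 0 0.19 0 0 0" --pt "0 0 0 0.19 0 0 0" --pt "0 0 0 0.19 0 0 0" --pt "0 0 0 0.19 0 0 0" --pt "0 0 0 0.19 0 0 0" --pt "0 0 0 0 0 0 0"

```text
time_s: 15.35
ee_pos: [0.6642, 0.1081, 0.0424]
eef_rot: [-3.139, 0.787, 1.5]
force: [1.0, -0.7, -0.4]
grip_width: 0.0005
grip_force: 0.0
```

move_arm --pt "0 -0.08 0 0 0 0 0" --pt "0 -0.08 0 0 0 0 0" --pt "0 -0.08 0 0 0 0 0"

```text
time_s: 15.65
ee_pos: [0.6637, 0.1023, 0.052]
eef_rot: [-3.141, 0.783, 1.5]
force: [-5.2, 15.4, -3.4]
grip_width: 0.0001
grip_force: 6.6
```

move_arm --pt "0 0.12 0 0 0 0 0" --pt "0 0 0 0 0 0 0"

```text
time_s: 15.85
ee_pos: [0.6643, 0.1055, 0.0478]
eef_rot: [-3.142, 0.786, 1.499]
force: [-0.5, 0.6, -0.3]
grip_width: 0.0005
grip_force: 0.0
```

```bash
python3 - <<'E'
from f import *
o,M=st();print(o['force'],o['moment'])
p=shot('wrist');cv2.imwrite('pics/w7.png',p['color'])
# orange bead extraction
c=cv2.cvtColor(p['color'],cv2.COLOR_BGR2HSV);m=cv2.inRange(c,(3,150,100),(15,255,255))
n,l,s,ce=cv2.connectedComponentsWithStats(m);print([(s[i].tolist()) for i in range(1,n) if s[i][4]>60])
for y in(-65,55):print(w2px(p,D-.116*X+y*1e-3*Y+.066*Z))
print('tip',w2px(p,np.array(o['ee_pos'])))
for nme,q in dict(stopL=(-.020,.026,.097),stopR=(.026,.026,.097)).items():print(nme,w2px(p,D+q[0]*X+q[1]*Y+q[2]*Z))
b=cv2.inRange(c,(105,120,60),(125,255,255));n,l,s,ce=cv2.connectedComponentsWithStats(b);print('blue',[(s[i].tolist()) for i in range(1,n) if s[i][4]>60])
E
```

```text
q [ 0.36  0.97  1.03 -0.7   1.55  0.6 ] dock xyz mm [-123.    -3.5   47.8]
tool axes in dock (cols)
 [[-0.707 -0.001  0.708]
 [-0.     1.     0.   ]
 [-0.708 -0.    -0.707]]
[-0.45228891  0.61841219 -0.25825215] [ 0.32150493 -0.15458756  0.06584428]
[[207, 272, 85, 14, 868], [354, 272, 74, 14, 650]]
[211.26219361 281.48143133]
[430.00446627 281.38247596]
tip [323.24317289 245.52489807]
stopL [362.90153438 359.61734146]
stopR [357.55464341 364.48535733]
blue [[183, 375, 20, 23, 351]]
```

The 15 N came from pushing along the finger's normal, which jams by friction. The tray appears essentially in place. I'll tilt flatter and lift vertically along the flap's arc instead.

move_arm --pt "0 0 0 0 0 -0.06 0" --pt "0 0 0 0 0 -0.06 0" --pt "0 -0.04 0 -0.03 0 0 0" --pt "0 -0.04 0 -0.03 0 0 0" --pt "0 -0.04 0 -0.03 0 0 0"

```text
time_s: 16.4
ee_pos: [0.6645, 0.1049, 0.0557]
eef_rot: [3.141, 0.904, 1.498]
force: [-0.8, 3.5, -4.1]
grip_width: 0.0005
grip_force: 2.2
```

move_arm --pt "0 -0.03 0 -0.025 0 0 0"

```text
time_s: 16.5
ee_pos: [0.6645, 0.1049, 0.0578]
eef_rot: [3.141, 0.904, 1.498]
force: [0.7, 1.3, -2.6]
grip_width: 0.0008
grip_force: 1.9
```

move_arm --pt "0 -0.03 0 -0.025 0 0 0"

```text
time_s: 16.6
ee_pos: [0.6644, 0.1049, 0.0596]
eef_rot: [3.141, 0.905, 1.498]
force: [0.0, 1.1, -2.9]
grip_width: 0.0001
grip_force: 1.6
```

move_arm --pt "0 -0.067 0 -0.045 0 0 0" --pt "0 -0.07 0 -0.04 0 0 0" --pt "0 -0.074 0 -0.035 0 0 0" --pt "0 -0.078 0 -0.03 0 0 0"

```text
time_s: 17.0
ee_pos: [0.6642, 0.1021, 0.0758]
eef_rot: [3.141, 0.906, 1.499]
force: [0.4, 4.3, -2.4]
grip_width: 0.0003
grip_force: 2.1
```

move_arm --pt "0 -0.082 0 -0.035 0 0 0" --pt "0 -0.085 0 -0.025 0 0 0"

```text
time_s: 17.2
ee_pos: [0.664, 0.0992, 0.0843]
eef_rot: [3.141, 0.906, 1.498]
force: [0.9, 3.4, -1.2]
grip_width: 0.0005
grip_force: 1.7
```

move_arm --pt "0 -0.087 0 -0.018 0 0 0" --pt "0 -0.09 0 -0.008 0 0 0"

```text
time_s: 17.4
ee_pos: [0.6637, 0.0947, 0.092]
eef_rot: [3.141, 0.906, 1.498]
force: [0.8, 3.4, -0.5]
grip_width: 0.0004
grip_force: 1.3
```

move_arm --pt "0 -0.095 0 0 0 0 0" --pt "0 -0.1 0 0.005 0 0 0"

```text
time_s: 17.6
ee_pos: [0.6631, 0.0881, 0.0993]
eef_rot: [-3.142, 0.906, 1.499]
force: [1.0, 2.7, -0.7]
grip_width: 0.0008
grip_force: 0.9
```

move_arm --pt "0 -0.1 0 0.008 0 0 0" --pt "0 -0.1 0 0.015 0 0 0"

```text
time_s: 17.8
ee_pos: [0.6626, 0.081, 0.1065]
eef_rot: [3.141, 0.906, 1.498]
force: [0.2, 1.1, -0.0]
grip_width: 0.0007
grip_force: 0.5
```

move_arm --pt "0 -0.1 0 0.02 0 0 0" --pt "0 -0.1 0 0.02 0 0 0"

```text
time_s: 18.0
ee_pos: [0.6621, 0.0732, 0.113]
eef_rot: [-3.141, 0.906, 1.499]
force: [0.1, 0.3, -0.7]
grip_width: 0.0006
grip_force: 0.3
```

move_arm --pt "0 -0.095 0 0.03 0 0 0" --pt "0 -0.095 0 0.03 0 0 0" --pt "0 0 0 0 0 0 0" --pt "0 0 0 0 0 0 0" --pt "0 0 0 0 0 0 0"

```text
time_s: 18.5
ee_pos: [0.6615, 0.0657, 0.1182]
eef_rot: [-3.141, 0.906, 1.499]
force: [-0.0, 0.0, -0.5]
grip_width: -0.0001
grip_force: 0.0
```

```bash
cat > k.py <<'E'
from f import *
o,M=st();print(o['force'],o['time_s'])
for n in('wrist','side'):
    p=shot(n);cv2.imwrite(f'pics/k_{n}.png',p['color'])
    c=cv2.cvtColor(p['color'],cv2.COLOR_BGR2HSV);m=cv2.inRange(c,(3,150,100),(15,255,255))
    k,l,s,ce=cv2.connectedComponentsWithStats(m);print(n,'orange',[(s[i].tolist()) for i in range(1,k) if s[i][4]>15])
    for th in(0,1.0,1.1,1.2,1.75):
        print(th,[w2px(p,D+(-.046-.07*np.cos(th))*X+y*Y+(.066+.07*np.sin(th))*Z).round(0).tolist() for y in(-.065,.055)])
E
python3 k.py
```

```text
q [ 0.34  0.89  1.06 -0.81  1.64  0.55] dock xyz mm [-83.2  -3.5 118.2]
tool axes in dock (cols)
 [[-0.617 -0.     0.787]
 [-0.     1.    -0.   ]
 [-0.787 -0.    -0.617]]
[-0.04362431  0.01806674 -0.4641174 ] 18.5
wrist orange [[617, 269, 17, 4, 34], [583, 273, 7, 7, 23], [589, 273, 12, 10, 45], [585, 282, 15, 11, 50], [322, 284, 2, 9, 16], [589, 292, 8, 8, 30], [591, 301, 4, 8, 16]]
0 [[207.0, 133.0], [434.0, 133.0]]
1.0 [[211.0, 257.0], [430.0, 257.0]]
1.1 [[214.0, 266.0], [428.0, 266.0]]
1.2 [[216.0, 273.0], [425.0, 273.0]]
1.75 [[232.0, 289.0], [410.0, 289.0]]
side orange [[0, 0, 208, 258, 37826], [208, 134, 30, 7, 54], [195, 148, 29, 26, 69], [175, 150, 12, 10, 21], [165, 159, 9, 10, 26], [185, 163, 10, 12, 31], [144, 167, 20, 15, 41], [334, 172, 13, 5, 16], [164, 174, 9, 8, 19], [128, 181, 18, 12, 33], [619, 182, 21, 38, 396], [183, 186, 13, 6, 21], [302, 186, 10, 5, 29], [137, 215, 8, 6, 18], [125, 236, 14, 3, 17], [61, 245, 22, 4, 36], [36, 254, 6, 10, 21], [19, 262, 10, 8, 18], [5, 269, 14, 9, 33], [27, 272, 8, 6, 16], [313, 297, 8, 10, 16], [25, 326, 7, 8, 16]]
0 [[299.0, 224.0], [260.0, 216.0]]
1.0 [[304.0, 200.0], [265.0, 192.0]]
1.1 [[305.0, 198.0], [266.0, 190.0]]
1.2 [[306.0, 196.0], [267.0, 188.0]]
1.75 [[311.0, 189.0], [273.0, 182.0]]
```

The force has gone to zero, so the flap seems to have sprung shut. I'll withdraw and verify numerically.

move_arm --pt "0 0.31 0 -0.39 0 0 0" --pt "0 0.31 0 -0.39 0 0 0" --pt "0 0.31 0 -0.39 0 0 0" --pt "0 0.31 0 -0.39 0 0 0" --pt "0 -0.6 0 -0.5 0 0 0" --pt "0 -0.6 0 -0.5 0 0 0" --pt "0 -0.6 0 -0.5 0 0 0" --pt "0 -0.6 0 -0.5 0 0 0" --pt "0 0 0 0 0 0 0"

```text
time_s: 19.5
ee_pos: [0.6695, 0.1702, 0.2801]
eef_rot: [3.128, 0.902, 1.488]
force: [0.5, 1.1, 0.8]
grip_width: 0.0001
grip_force: 0.0
```

```bash
cat > v.py <<'E'
from f import *
o,M=st()
p=shot('wrist');c=cv2.cvtColor(p['color'],cv2.COLOR_BGR2HSV)
for n,lo,hi in(('orange',(5,200,120),(14,255,255)),('yellow',(20,150,100),(32,255,255)),('blue',(105,150,60),(125,255,255))):
    k,l,s,ce=cv2.connectedComponentsWithStats(cv2.inRange(c,lo,hi));i=sorted(range(1,k),key=lambda i:-s[i][4])[:4];print(n,[s[j].tolist() for j in i])
for th in(0,1.1,1.65,1.75):
    print(th,'lip',[w2px(p,D+(-.046-.07*np.cos(th))*X+y*Y+(.066+.07*np.sin(th))*Z).round(0).tolist() for y in(-.065,.055)])
print('hinge',[w2px(p,D-.046*X+y*Y+.066*Z).round(0).tolist() for y in(-.065,.055)])
print('stop top',[w2px(p,D+x*X+.026*Y+.097*Z).round(0).tolist() for x in(-.02,.026)])
print('fence end',w2px(p,D+.026*X-.165*Y+.105*Z).round(0))
print('mic top pred',w2px(p,D+.129*Z).round(0),'body pred',w2px(p,D+.097*Z).round(0))
for k in('mic','lip','keeper'):
    for d in ctrl.cut_out(k,p)[:3]:
        r=np.argwhere(d['mask']);print(k,round(d['conf'],2),d['centre'],r.min(0),r.max(0))
E
python3 v.py
```

```text
q [ 0.46  0.91  0.65 -0.83  1.99  0.35] dock xyz mm [-188.    -3.   280.1]
tool axes in dock (cols)
 [[-0.62  -0.     0.784]
 [ 0.006  1.     0.005]
 [-0.784  0.008 -0.62 ]]
orange [[323, 159, 19, 1, 19], [352, 154, 12, 2, 15], [310, 159, 12, 1, 12], [312, 154, 9, 2, 11]]
yellow [[266, 103, 106, 51, 5238], [317, 316, 1, 1, 1], [318, 319, 1, 1, 1], [328, 318, 1, 1, 1]]
blue [[105, 193, 104, 28, 1435], [201, 250, 23, 67, 604], [191, 356, 21, 41, 420], [318, 356, 10, 41, 179]]
0 lip [[259.0, 56.0], [380.0, 56.0]]
1.1 lip [[262.0, 131.0], [378.0, 130.0]]
1.65 lip [[267.0, 156.0], [374.0, 155.0]]
1.75 lip [[268.0, 158.0], [373.0, 157.0]]
hinge [[269.0, 102.0], [371.0, 101.0]]
stop top [[346.0, 136.0], [344.0, 155.0]]
fence end [200. 162.]
mic top pred [325. 167.] body pred [324. 145.]
mic 0.94 [171.6, 262.8] [161 239] [184 282]
mic 0.92 [164.5, 321.9] [160 303] [174 342]
lip 0.89 [130.3, 318.2] [ 94 266] [160 372]
keeper 0.59 [128.4, 320.8] [ 94 266] [161 372]
```

The flap's lip is at the shut position: rows 154–160 against a predicted 158, and the yellow area fills the hinge-to-lip span. I'll check the mic's seating from above.

move_arm --pt "0 0 0 0 0 0.129 0" --pt "0 0 0 0 0 0.129 0" --pt "0 0 0 0 0 0.129 0" --pt "0 0 0 0 0 0.129 0" --pt "0 0 0 0 0 0.129 0" --pt "0 0 0 0 0 0.129 0" --pt "0 0 0 0 0 0.129 0" --pt "0 -0.8 0 0 0 0 0" --pt "0 -0.8 0 0 0 0 0" --pt "0 -0.8 0 0 0 0 0" --pt "0 -0.8 0 0 0 0 0" --pt "0 -0.8 0 0 0 0 0" --pt "0 0 0 0 0 0 0" --pt "0 0 0 0 0 0 0"

```text
time_s: 21.1
ee_pos: [0.6543, -0.0303, 0.2732]
eef_rot: [-3.14, 0.003, 1.497]
force: [-0.1, 0.8, 0.3]
grip_width: 0.0007
grip_force: 0.0
```

```bash
sed -i "s/^for k in('mic','lip','keeper').*/cv2.imwrite('pics\/v.png',p['color'])\n&/" v.py; python3 v.py; python3 - <<'E'
import cv2
g=cv2.medianBlur(cv2.imread('pics/v.png',0),5);print(cv2.HoughCircles(g,cv2.HOUGH_GRADIENT,1.5,40,param1=80,param2=25,minRadius=20,maxRadius=45))
E
```

```text
q [-0.1   0.51  1.07 -0.    1.56 -0.03] dock xyz mm [ 13.1  -3.7 273.2]
tool axes in dock (cols)
 [[-1.     0.002  0.003]
 [ 0.002  1.    -0.002]
 [-0.003 -0.002 -1.   ]]
orange [[255, 138, 10, 4, 17], [348, 138, 8, 3, 16], [323, 139, 11, 3, 15], [286, 138, 8, 4, 14]]
yellow [[258, 120, 126, 13, 1551], [319, 359, 8, 5, 19], [147, 195, 11, 6, 13], [238, 226, 7, 3, 10]]
blue [[70, 381, 71, 16, 606], [349, 145, 8, 46, 231], [107, 385, 10, 4, 15], [94, 383, 5, 4, 8]]
0 lip [[264.0, 51.0], [379.0, 51.0]]
1.1 lip [[254.0, 86.0], [389.0, 86.0]]
1.65 lip [[255.0, 129.0], [388.0, 129.0]]
1.75 lip [[256.0, 137.0], [388.0, 137.0]]
hinge [[267.0, 120.0], [377.0, 119.0]]
stop top [[352.0, 147.0], [351.0, 190.0]]
fence end [168. 193.]
mic top pred [327. 172.] body pred [327. 166.]
mic 0.96 [249.3, 246.1] [215 214] [281 276]
mic 0.87 [219.7, 142.7] [185 102] [254 185]
mic 0.82 [169.1, 326.6] [142 299] [195 351]
lip 0.98 [132.1, 322.4] [117 254] [142 384]
keeper 0.89 [132.1, 322.0] [116 254] [141 385]
keeper 0.41 [168.8, 292.5] [113 169] [316 543]
[[[324.75 170.25  25.7 ]
  [239.25 263.25  26.  ]
  [144.75 219.75  26.9 ]
  [531.75 326.25  32.6 ]
  [486.75 275.25  22.4 ]
  [288.75 243.75  35.9 ]
  [578.25 275.25  40.85]
  [287.25 312.75  44.15]
  [362.25 291.75  40.85]
  [546.75 239.25  35.9 ]
  [344.25 242.25  22.7 ]
  [479.25 324.75  30.8 ]]]
```

The mic circle at (325,170) and the stop at columns 349–356 are both about 2 px off prediction in the same direction, so the mic is still against the stop and fence. The lip at row 139 (predicted 137) shows the flap shut. Nothing is touching, so I'll hand in.

```bash
python3 -c "
from station import ctrl
print(ctrl.hand_in())"
```

```text
the job is handed in; nothing more can be done
None
```

I handed the job in after about 21 s: the mic is home against the fence and blue stop, and the keeper flap is shut. Two pushes went past the tray's limits (15 N across while first lifting the flap, 8–11 N along while seating the mic), and afterwards the tray measured no more than about 2 mm from its estimated place.

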